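# Kickstand down, then hold the measuring wheel plumb

### The arm

A 6-joint arm with a two-finger parallel gripper is mounted at the origin on a cart in front of the work surface, level with it; the furniture and walls round the work are solid. World frame = base frame: x ahead of the robot, y to its left, z up, the work surface at z = 0. Lengths are in m, angles in rad, forces in N, time in s.
With the tool pointing down it reaches from about 0.35 to 0.775 m from the base axis. Payload 5.5 kg.
Tool frame: the origin (TCP) lies at the very end of the fingers, on their centre line; the grasp point (between the pads) lies 19 mm behind it; z points along the fingers, x is the direction in which the jaws open and shut, and the axes are right-handed (so a half turn about z gives the same grasp; the last joint's range is limited). The gripper opens to 85 mm and grips with 20 to 120 N. Pads are 22 mm wide; open, the fingers measure 114 mm over their backs; the gripper's body (76 mm by 85 mm) begins 54 mm behind the grasp point. The pads swing forward as they close: fully open they stand 13 mm farther back than shut.
Start: joints at [-1.353, 0.313, 0.046, 1.304, 0, 1.431], TCP at [0.201, -0.539, 0.231] pointing down, gripper open.
Joint ranges: [-2.76, 2.76], [-0.86, 1.69], [-1.03, 1.26], [-2.2, 2.34], [-1.47, 1.5], [-3.14, 3.14]. Speed limits (rad/s): [2.57, 2.57, 3.14, 3.14, 3.14, 3.14].

### API

Orientations are given as a unit quaternion [w, x, y, z].
In Python, from workcell import env gives the robot as it stands.
- The arm moves only by the shell command python3 -m inch 'ROWS' [FORCE]. ROWS is JSON, a list of rows, each a list of 7 numbers: the turn, a rotation vector about the tool's x, y, z each as a share of 8 degrees, from -1 to 1, then the shift along the tool's x, y, z each as a share of 0.05 m, from -1 to 1, then the closure, from 0 (fully open) to 1 (shut). A call has 1 to 12 rows; each row shifts and turns the commanded pose from where the row before left it, along the tool's axes as they then stand; what a row does not reach is not made up. A row lasts 1/10 s, in which the tool goes at most 50 mm and 8.59 degrees, less where a joint would pass 70% of its speed; a pose out of reach is approached as far as the arm can. A call with a number of a shift or a turn outside -1 to 1 is refused whole. A call with a gripper value outside its range is refused whole. The fingers move at their own pace and stop on an object; FORCE is the grip in N (left out, the last holds). Time passes only in rows, so rows that do not move let the fingers close. It gives the time, the measured TCP pose, the force and the opening at its end, in the units of the state.
- env.get_state(): the state, without advancing time (a new reading comes with each control period).
- env.read_camera(name): name is "side" or "top" or "wrist"; returns the picture (420x560x3 uint8, red, green, blue); there is no depth.
- env.calibration(name): a dict with "fx", "fy", "cx", "cy" (pixels), "rvec" (rotation vector, rad) and "tvec" (3), from world to camera coordinates, as OpenCV has them; the wrist camera has in their place "hand_eye" (4x4, takes a point from camera to tool coordinates, whose origin is the TCP and whose axes are the tool frame's). Camera axes: x right, y down, z forward; pixel columns grow to the right and rows downward; lengths in m; the calibration is good to about 2 mm. A picture is of the moment at which its call begins: read the wrist's pose just before it. calibration takes no time and is no camera call.
- env.hand_in(): hands the job in, once; it reports no verdict.
The state is a dict: "clock": time; "joint_pos": joint angles; "qvel": joint speeds; "tau": joint torques, N m; "tcp_pos": TCP position; "orientation": TCP orientation; "wrist_force": force on the tool from outside, world axes, zero at the start; "ft_torque": the same for the moment, N m; "finger_gap": finger opening in m.
Only numpy, scipy, OpenCV 4.12 (cv2) and the standard library are available. Lean on these libraries where they do the work, as an engineer would, in place of code of your own. Each camera call takes 0.05 s, during which the arm holds its last target.

### The job

The measuring wheel stands in its roller cradle with its frame leaning on the padded rest and its kickstand folded up level beside the hub. While it still leans there, flip the kickstand down past its over-centre spring until it stays fully down; then take the frame by the black hand grip on top, bring it away from the rest and hold it upright, its tyre still seated between the rollers and neither rest nor kickstand carrying it, so that I can seal the counter. Finish while still holding it, do not let go, and leave the things lying round it where they are.

Things in the scene. Friction and masses are not known exactly. Their poses are not given: they have to be found in the camera images.
- measuring_wheel: loose measuring wheel, 0.95 kg: braked spoked wheel (159 mm diameter), yellow fork, black counter and grip in one rigid frame 290 mm tall. Origin: lowest point of the tyre; z up through the hub, x along the axle, y the rolling direction. The kickstand is on the -x side, facing the robot within 20 degrees. At the start z leans 0.22 rad toward its +x (away from the robot), stem in the rest
- tyre_foot (a point): middle of the tyre section (18 mm round) at its lowest point, 9 mm above the origin of the wheel along its z. In the flanged rollers the frame tips sideways freely about a line along y through here; let go past upright it tips over to the kickstand side
- hub (a point): centre of the wheel hub, 79.6 mm above the wheel's origin along its z
- grip (a point): on the axis of the black ribbed hand grip (29 mm diameter, 70 mm long), 29 mm below its top end, 0.27 m above the desk. The grip leans with the frame and is raked 0.22 rad in the y-z plane of the wheel, top toward -y. The counter box is centred 72 mm below it along the grip and 50 mm toward +y; the fork of the rest is 45 mm or more below it
- kickstand (a joint): angle of the kickstand: 0 = folded up, pointing along +y of the wheel (level); 1.571 = fully down, at its stop. An over-centre spring holds it at either end and changes sense at 0.785 rad: pushed past that, it snaps down by itself. It takes about 1 N pushed down at 45 mm from the hinge
- kick_hinge (a point): on the hinge axis of the kickstand, at its root, 44 mm from the wheel's middle plane on the -x side, level with the hub
- kick_foot (a point): centre of the rubber foot (14 mm diameter) at the end of the kickstand, 84 mm from kick_hinge; between them a straight bar of 10 mm diameter. As it swings it goes down and outward: fully down it points along (-0.208, 0, -0.978) in the axes of the wheel, and with the wheel upright the rubber clears the desk by 11 mm
- cradle: fixed aluminium roller cradle: base 72 mm (x) by 150 mm (y), 8 mm thick, origin at the centre of its underside, x away from the robot, y the rolling direction; flanged steel rollers at y = -42 and +42 mm; bearing blocks 33 mm high, out to 32 mm either side. The column of the rest (12 mm thick) stands 98 mm along its +x
- rest: the padded fork on its column, 0.2 m above the desk on the +x side of the cradle, in which the wheel's stem leans (frame and origin as cradle); fixed
- cradle_seat (a point): where the hub's centre lies when the wheel stands upright and seated on the rollers: 100 mm above the cradle's origin
- setting_ring: steel setting ring gauge, 46 mm diameter, 14 mm high, lying on the desk to the -y side of the cradle; origin at the centre of its underside; a bystander
- check_weight: brass check weight, 26 mm diameter, 30 mm high, standing on the desk to the +y side; origin at the centre of its underside; a bystander
- marker: white marker pen with blue cap, 16 mm thick, 130 mm long, lying on the desk to the -y side; origin under its middle; a bystander
Mind the look-alikes: they are no part of the job. There is more than one size of the cradle; the job needs the larger.

How it is judged:
On the way:
1. the kickstand is fully down while the wheel still leans in the rest (value of joint kickstand above 1.45 rad and angle between measuring_wheel's own z axis and vertical above 0.15 rad and contact force between measuring_wheel and rest above 0.1 N), for 0.2 s.
At the end, for the whole second after the job is handed in: kickstand fully down (over 1.45 rad); frame still and within 0.06 rad of vertical; hub within 10 mm of its seat; fingers grip the hand grip (within 50 mm of its point) with over 2 N; rest (under 0.2 N) and kickstand foot (clear of the desk) carry nothing (value of joint kickstand above 1.45 rad and angle between measuring_wheel's own z axis and vertical below 0.06 rad and distance between hub and cradle_seat below 0.01 m and contact force between the fingers and measuring_wheel above 2 N and distance between the grasp point and grip below 0.05 m and contact force between measuring_wheel and rest below 0.2 N and height (world z) of kick_foot above 0.009 m and linear speed of measuring_wheel below 0.03 m/s); the arm keeps its last pose, push and grip.
It fails at once if the wheel topples (over 0.4 rad) (angle between measuring_wheel's own z axis and vertical above 0.4 rad).
It fails at once if the wheel leaves its cradle (hub over 35 mm from its seat) (distance between hub and cradle_seat above 0.035 m).
It fails at once if a thing lying round the wheel is shifted by more than 30 mm (distance of any of setting_ring, check_weight, marker from where it was at the start of the episode above 0.03 m).
It also fails if it takes over 48 s, if anything falls off the work surface, if the arm or the gripper's body presses on something with over 40 N, if the wrist force passes 120 N, or if a joint passes its speed limit or range.

## Working session

There is one attempt and no reset: what is moved stays moved. The work goes in short steps, Python scripts to look and compute and a shell command to move; the robot and the scene stay as the last step left them, time stands still between calls to the robot, and variables do not carry over. Pictures are saved under pics/ and viewed, and the job is handed in when it is done.

```bash
ls; mkdir -p pics; python3 - <<'E'
from workcell import env
import cv2
print(env.get_state())
for n in ("side","top","wrist"):
    print(n,env.calibration(n))
    cv2.imwrite(f"pics/{n}0.png",env.read_camera(n)[:,:,::-1])
E
```

```text
pics
{'clock': 0.0, 'joint_pos': array([-1.35257531e+00,  3.14036205e-01,  4.49824102e-02,  1.30360211e+00,
        6.50130915e-06,  1.43119290e+00]), 'qvel': array([-0.00120137,  0.00085168, -0.00052271, -0.00050072, -0.00093098,
        0.00123478]), 'tau': array([-4.09702898e-04, -4.80630577e+01,  2.98532867e+01,  1.94398232e-02,
       -1.63100608e-04,  4.94514680e-06]), 'tcp_pos': array([ 0.20126592, -0.53808056,  0.23038991]), 'orientation': array([-6.33500446e-04,  8.21655686e-01, -5.69983394e-01, -6.80581373e-04]), 'wrist_force': array([-0.34133007, -0.09606159, -1.12157735]), 'ft_torque': array([ 0.03530128, -0.04316279,  0.05937358]), 'finger_gap': 0.08514358799567788}
side {'fx': 391.14192422160033, 'fy': 391.14192422160033, 'cx': 284.05784614586537, 'cy': 208.46656982361054, 'rvec': array([ 0.60286544, -2.35700971,  1.56919385]), 'tvec': array([0.4729183 , 0.25382504, 0.81732298])}
top {'fx': 488.13198538597027, 'fy': 488.13198538597027, 'cx': 274.13272666607975, 'cy': 206.3343771635359, 'rvec': array([ 2.13472495, -2.17503152,  0.13472777]), 'tvec': array([7.05922020e-04, 5.49765642e-01, 1.25095429e+00])}
wrist {'fx': 300.9262326543303, 'fy': 300.9262326543303, 'cx': 275.5166703058819, 'cy': 216.2429584741198, 'hand_eye': array([[ 9.99999264e-01, -1.10725023e-03, -4.95296061e-04,
        -3.25635460e-04],
       [ 1.20749294e-03,  9.47500516e-01,  3.19751956e-01,
        -8.17355204e-02],
       [ 1.15247847e-04, -3.19752319e-01,  9.47501156e-01,
        -1.43408828e-01],
       [ 0.00000000e+00,  0.00000000e+00,  0.00000000e+00,
         1.00000000e+00]])}
```

View pics/side0.png

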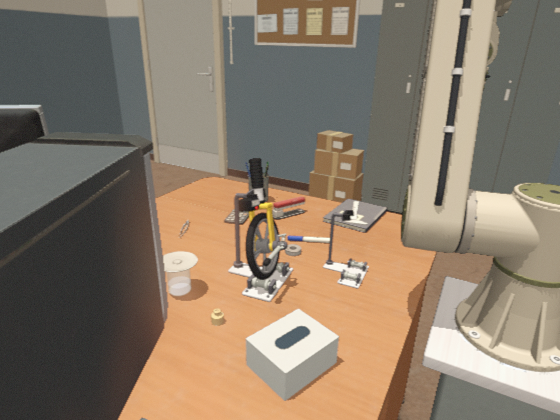

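View pics/top0.png

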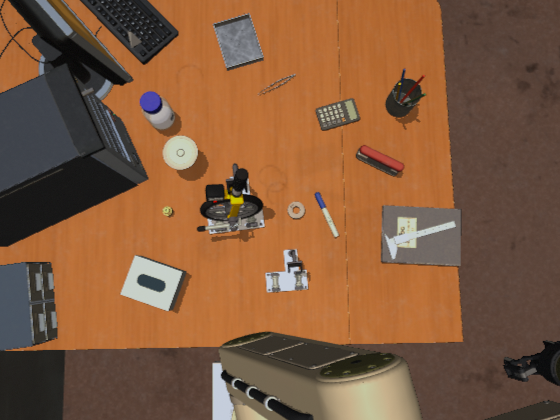

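View pics/wrist0.png

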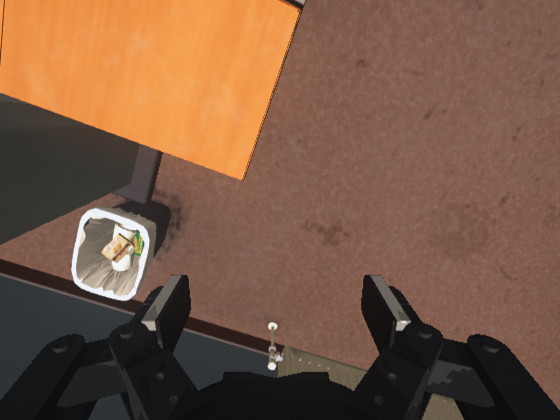

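The wheel stands in the occupied cradle at top ≈(234,212) and side ≈(268,280). An empty look-alike cradle is at top ≈(288,278), side ≈(347,268). I'll enlarge both to check which is which.

```bash
python3 - <<'E'
import cv2
t=cv2.imread("pics/top0.png");s=cv2.imread("pics/side0.png")
cv2.imwrite("pics/t1.png",cv2.resize(t[150:310,145:345],None,fx=4,fy=3.7 if 0 else 3.75,interpolation=cv2.INTER_CUBIC) if 0 else cv2.resize(t[155:305,150:350],None,fx=4,fy=4,interpolation=cv2.INTER_CUBIC))
cv2.imwrite("pics/s1.png",cv2.resize(s[150:300,200:400],None,fx=4,fy=4,interpolation=cv2.INTER_CUBIC))
E
```

```text
(no output)
```

View pics/t1.png

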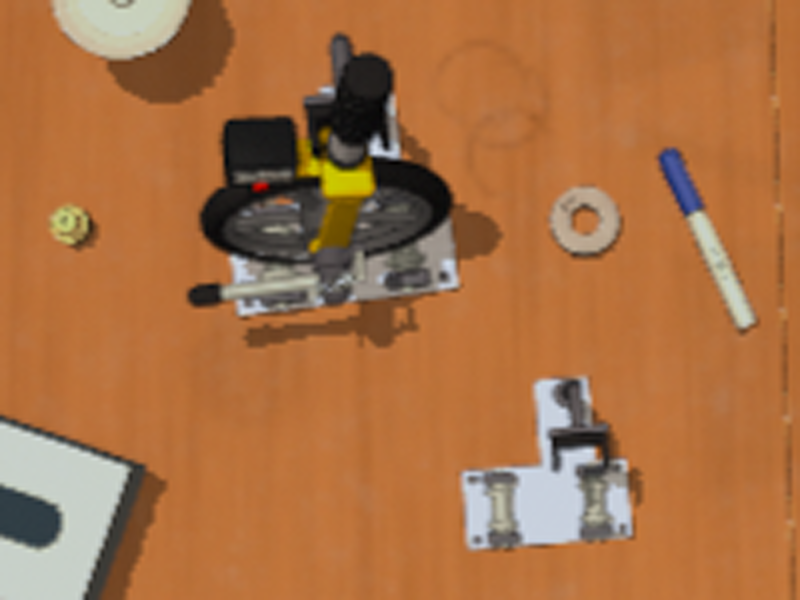

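View pics/s1.png

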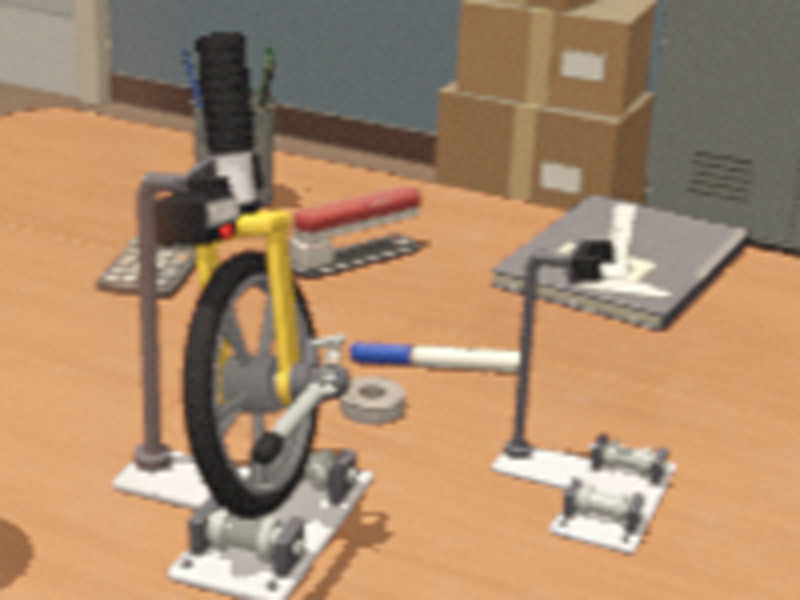

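The top crop shows the wheel's cradle base running from crop (242,316) to (460,287). The empty one runs from (470,548) to (632,537), so it is smaller. The occupied cradle, with the yellow-fork wheel, is therefore the larger one. Next I'll measure it by colour and rays.

```bash
cat > h.py <<'E'
import numpy as np,cv2
from scipy.spatial.transform import Rotation as R
from workcell import env
def cam(n,st=None):
    c=env.calibration(n)
    K=np.array([[c['fx'],0,c['cx']],[0,c['fy'],c['cy']],[0,0,1]])
    if n!='wrist':
        r=cv2.Rodrigues(c['rvec'])[0]; t=c['tvec']
    else:
        q=st['orientation']; T=np.eye(4);T[:3,:3]=R.from_quat(q[[1,2,3,0]]).as_matrix();T[:3,3]=st['tcp_pos']
        M=np.linalg.inv(T@c['hand_eye']); r=M[:3,:3];t=M[:3,3]
    return K,r,t
def ray(n,p,st=None):
    K,r,t=cam(n,st); d=r.T@np.linalg.solve(K,[p[0],p[1],1]); return -r.T@t,d/np.linalg.norm(d)
def plane(n,p,z,st=None):
    o,d=ray(n,p,st); return o+d*(z-o[2])/d[2]
def tri(*L):
    A=np.zeros((3,3));b=np.zeros(3);rs=[ray(*l) for l in L]
    for o,d in rs: P=np.eye(3)-np.outer(d,d);A+=P;b+=P@o
    x=np.linalg.solve(A,b); return x,[round(float(np.linalg.norm((np.eye(3)-np.outer(d,d))@(x-o)))*1e3,1) for o,d in rs]
def proj(n,X,st=None):
    K,r,t=cam(n,st); p=K@(r@np.asarray(X)+t); return p[:2]/p[2]
E
python3 - <<'E'
from h import *
np.set_printoptions(precision=4,suppress=True)
T=lambda u,v:("top",(150+u/4-.4,155+v/4-.4)); S=lambda u,v:("side",(200+u/4-.4,150+v/4-.4))
for n,p in dict(nl=T(242,316),nr=T(460,287)).items(): print(n,plane(*p,.008))
for n,p in dict(sl=S(170,574),sn=S(275,599),sr=S(372,478)).items(): print(n,plane(*p,.008))
for n,a,b in [("foot",T(205,294),S(265,447)),("hinge",T(335,290),S(332,380)),("griptop",T(367,78),S(222,40))]: print(n,tri(a,b))
for n,p,z in [("ring",T(586,220),.014),("weight",T(70,225),.03),("markA",T(672,155),.008),("markB",T(745,325),.008)]: print(n,plane(*p,z))
print(plane(*T(470,548),.008),plane(*T(632,537),.008))
E
```

```text
nl [0.4829 0.1629 0.008 ]
nr [0.4996 0.0169 0.008 ]
sl [0.5508 0.1773 0.008 ]
sn [0.4864 0.168  0.008 ]
sr [0.4963 0.0264 0.008 ]
foot (array([0.4902, 0.1727, 0.1079]), [0.6, 0.6])
hinge (array([0.4915, 0.0923, 0.1108]), [1.2, 1.2])
griptop (array([0.5873, 0.0585, 0.2911]), [0.0, 0.0])
ring [ 0.5424 -0.0681  0.014 ]
weight [0.5436 0.2735 0.03  ]
markA [ 0.5862 -0.1275  0.008 ]
markB [ 0.4706 -0.1727  0.008 ]
[0.3273 0.0131 0.008 ] [ 0.3325 -0.0936  0.008 ]
```

```bash
python3 -m inch '[[0,0,-0.6,-0.18,-0.9,0,1],[0,0,-0.6,-0.18,-0.95,0,1],[0,0,-0.6,-0.18,-0.95,0,1],[0,0,-0.6,-0.18,-0.95,0,1],[0,0,-0.6,-0.18,-0.95,0,1],[0,0,-0.6,-0.18,-0.95,0,1],[0,0,-0.6,-0.18,-0.95,0,1],[0,0,-0.6,-0.18,-0.95,0,1],[0,0,-0.6,-0.18,-0.95,0,1],[0,0,-0.6,-0.18,-0.95,0,1],[0,0,-0.6,-0.1,-0.9,0,1],[0,0,-0.6,-0.1,-0.9,0,1]]'
```

```text
clock: 1.35
tcp_pos: [0.5031, -0.0752, 0.231]
orientation: [0.0, 0.995, -0.102, -0.0]
wrist_force: [-0.3, 0.3, 0.3]
finger_gap: 0.0003
```

```bash
python3 -m inch '[[0,0,-0.45,-0.4,-0.8,0,1],[0,0,-0.45,-0.4,-0.8,0,1],[0,0,-0.45,-0.2,-0.85,0,1],[0,0,-0.45,-0.1,-0.85,0,1],[0,0,-0.45,0,-0.9,0,1],[0,0.8,0,0,0,0,1],[0,0.8,0,0,0,0,1],[0,0.8,0,0,0,0,1],[0,0,0,0,0,0,1]]'
python3 - <<'E'
from h import *
import pickle
st=env.get_state();pickle.dump(st,open('st1.pkl','wb'))
cv2.imwrite("pics/w1.png",env.read_camera("wrist")[:,:,::-1])
print(R.from_quat(st['orientation'][[1,2,3,0]]).as_matrix().round(3))
# predicted kick points
for n,X in dict(hinge=(.4986,.089,.108),foot=(.4902,.1727,.108)).items(): print(n,proj('wrist',X,st))
E
```

```text
clock: 2.25
tcp_pos: [0.4592, 0.1393, 0.2281]
orientation: [-0.009, 0.985, 0.053, 0.164]
wrist_force: [-0.8, 0.2, -1.0]
finger_gap: -0.0004
[[ 0.94   0.108  0.323]
 [ 0.102 -0.994  0.035]
 [ 0.324  0.    -0.946]]
hinge [268.9628999  260.40622856]
foot [268.89862815 176.21398121]
```

View pics/w1.png

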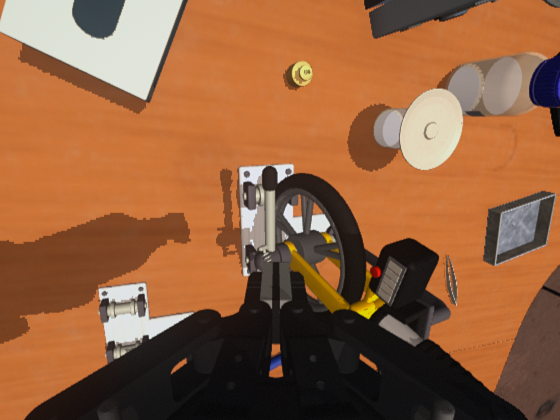

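The picture shows the kickstand foot at (269,175) and the hinge near (269,258). Both match the predicted pixels within about 2 px. Next I'll lower the closed tip onto the bar.

```bash
python3 -m inch '[[0,0,0,-0.02,0.02,0.75,1],[0,0,0,-0.02,0.02,0.75,1],[0,0,0,-0.02,0.03,0.7,1],[0,0,0,0,0,0,1]]'
python3 -m inch '[[0,0,0,-0.1,0,0.12,1],[0,0,0,-0.1,0,0.12,1],[0,0,0,-0.1,0,0.12,1],[0,0,0,-0.1,0,0.12,1],[0,0,0,0,0,0,1]]'
python3 - <<'E'
from h import *
cv2.imwrite("pics/w2.png",env.read_camera("wrist")[:,:,::-1])
s=env.read_camera("side")[:,:,::-1]
cv2.imwrite("pics/s2.png",cv2.resize(s[150:300,200:400],None,fx=4,fy=4,interpolation=cv2.INTER_CUBIC))
E
```

```text
clock: 2.7
tcp_pos: [0.4979, 0.1387, 0.1224]
orientation: [-0.008, 0.985, 0.052, 0.162]
wrist_force: [-0.6, 0.8, -0.2]
finger_gap: 0.0004
clock: 3.2
tcp_pos: [0.486, 0.1382, 0.0964]
orientation: [-0.009, 0.985, 0.053, 0.166]
wrist_force: [-1.5, 0.1, -0.3]
finger_gap: -0.0005
```

View pics/w2.png

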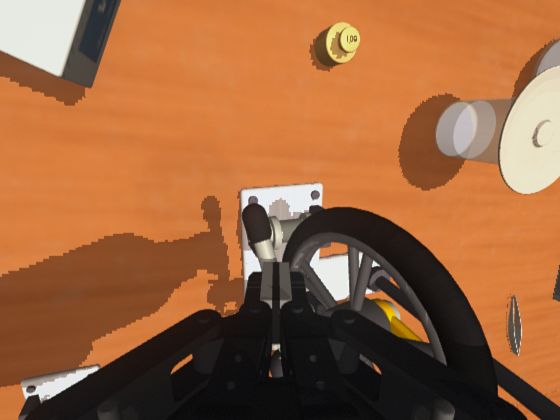

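View pics/s2.png

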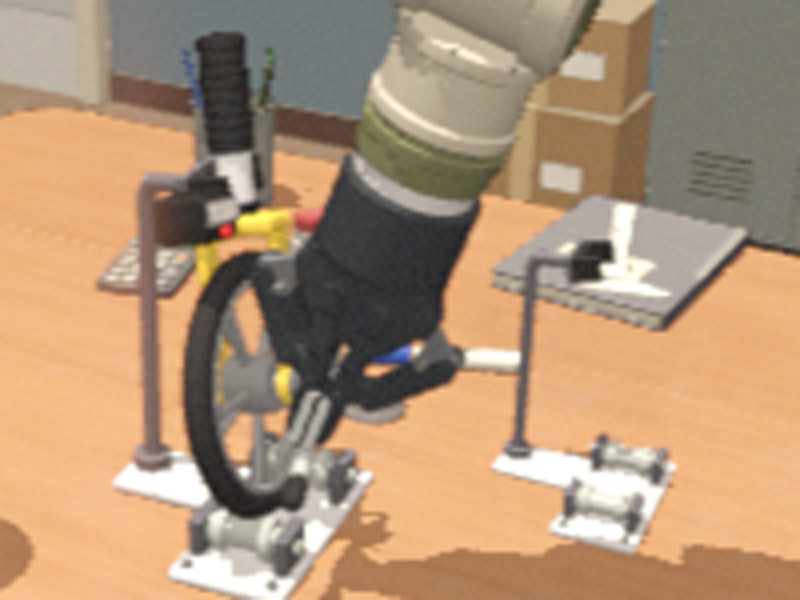

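The bar is under the tip and swinging down and outward: foot at wrist (257,215). The frame still leans. I'll carry on pushing the same way.

```bash
python3 -m inch '[[0,0,0,-0.17,0,0.15,1],[0,0,0,-0.17,0,0.15,1],[0,0,0,-0.17,0,0.15,1],[0,0,0,-0.17,0,0.15,1],[0,0,0,0,0,0,1],[0,0,0,0,0,0,1]]'
python3 - <<'E'
from h import *
cv2.imwrite("pics/w3.png",env.read_camera("wrist")[:,:,::-1])
s=env.read_camera("side")[:,:,::-1]
cv2.imwrite("pics/s3.png",cv2.resize(s[150:300,200:400],None,fx=4,fy=4,interpolation=cv2.INTER_CUBIC))
E
```

```text
clock: 3.9
tcp_pos: [0.4646, 0.1358, 0.0571]
orientation: [-0.009, 0.985, 0.053, 0.166]
wrist_force: [0.2, -0.5, 0.3]
finger_gap: -0.0002
```

View pics/w3.png

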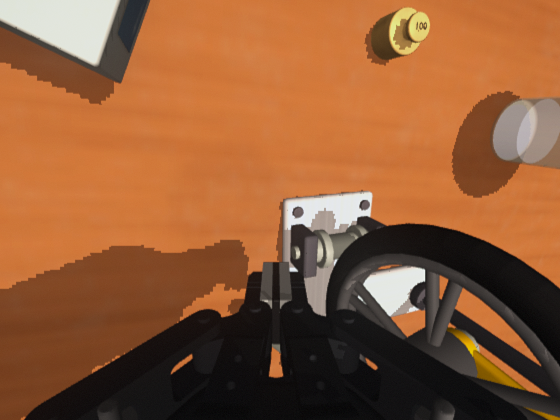

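View pics/s3.png

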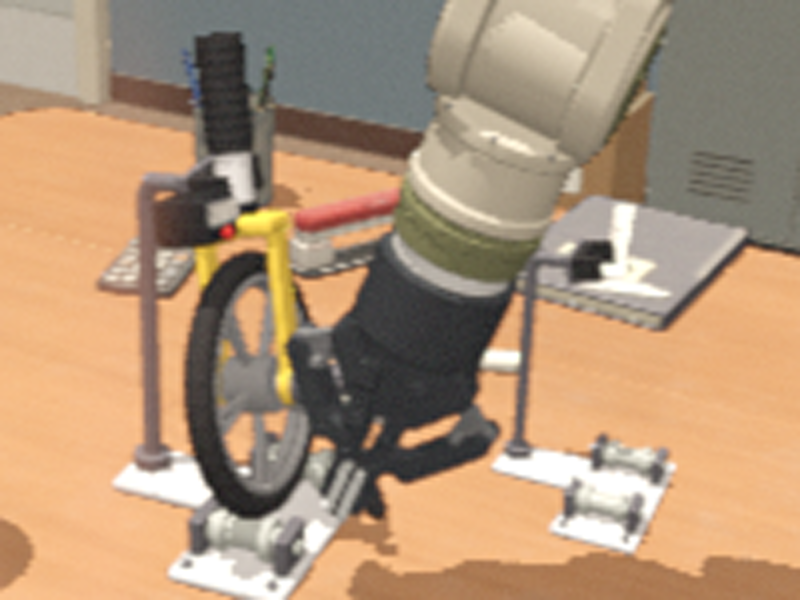

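```bash
python3 -m inch '[[0,0,0,-0.1,-0.2,-0.6,1],[0,0,0,0,0,-1,1],[0,0,0,0,0,-1,0.8],[0,0,0,0,0,-1,0.5],[0,0,0,0,0,-1,0],[0,0,0,0,0,0,0]]'
python3 - <<'E'
from h import *
cv2.imwrite("pics/top4.png",env.read_camera("top")[:,:,::-1])
cv2.imwrite("pics/w4.png",env.read_camera("wrist")[:,:,::-1])
s=env.read_camera("side")[:,:,::-1];cv2.imwrite("pics/side4.png",s)
cv2.imwrite("pics/s4.png",cv2.resize(s[150:300,200:400],None,fx=4,fy=4,interpolation=cv2.INTER_CUBIC))
print(proj("side",(.463,.089,.032)),proj("side",(.4986,.089,.108)))
E
```

```text
clock: 4.6
tcp_pos: [0.3867, 0.1379, 0.2817]
orientation: [-0.01, 0.983, 0.053, 0.173]
wrist_force: [0.9, -0.1, -0.5]
finger_gap: 0.058
[293.64870523 276.36600573] [281.07396077 244.40020742]
```

View pics/s4.png

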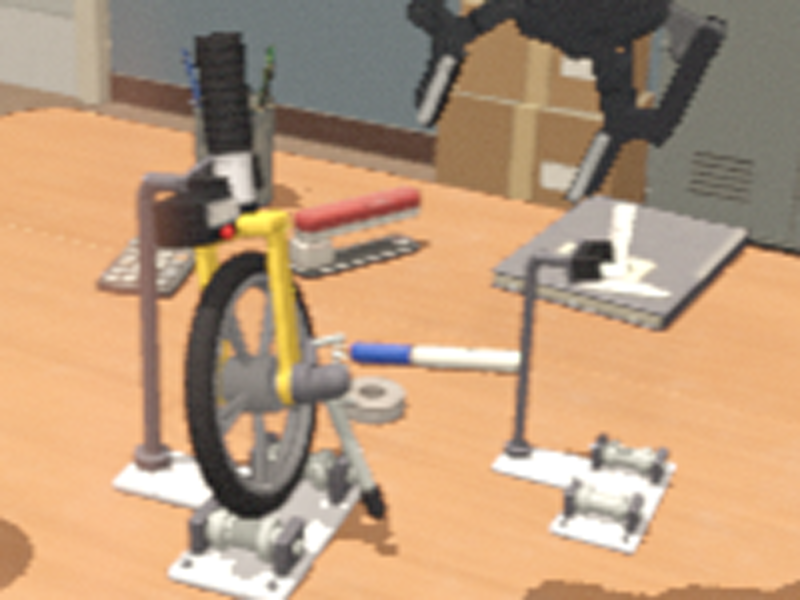

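View pics/top4.png

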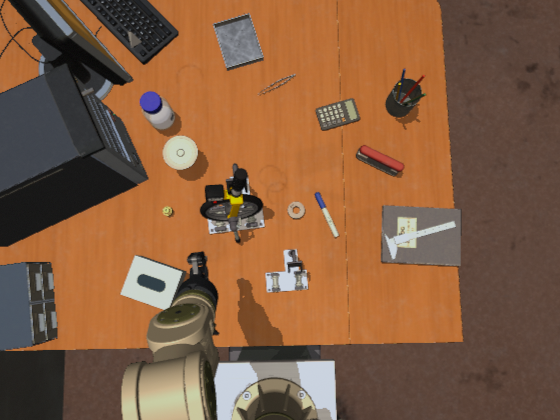

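View pics/w4.png

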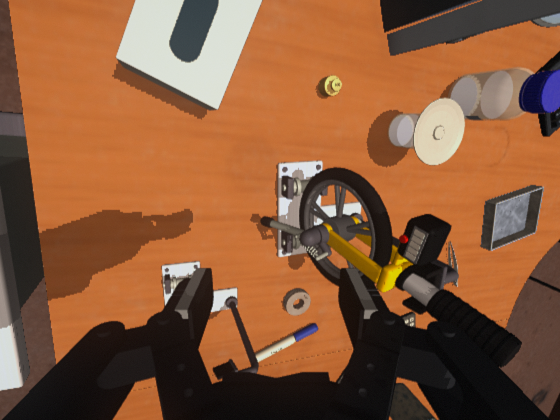

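Kickstand is down: foot at side ≈(293.7,275.5) against a predicted (293.6,276.4). The frame still leans, and the top view shows the bystanders where they were. Now I'll check the predicted grip axis in three views.

```bash
cat >> h.py <<'E'
psi=.105; C=np.array([.526,.095,0])
def wheel(lean,C=C,psi=psi):
    Rz=R.from_euler('z',psi); W=(Rz*R.from_euler('y',lean)).as_matrix()
    P=C+[0,0,.0294]
    f=lambda x,y,z:P+W@np.array([x,y,z-.009])
    a=W@np.array([0,-np.sin(.22),np.cos(.22)])
    return W,f,a
E
python3 - <<'E'
from h import *
np.set_printoptions(precision=4,suppress=True)
st=env.get_state()
W,f,a=wheel(.22); G=f(0,-.036,.2556); print(G,a)
top=G+.029*a;bot=G-.041*a
vs=[]
for n,fn,off in (("side","side4",(225,170)),("top","top4",(238,185)),("wrist","w4",(460,320))):
    im=cv2.imread(f"pics/{fn}.png"); o=np.array(off)-(40,40) 
    if n=="wrist": o=np.array(off)-(100,80)
    if n=="side": o=np.array((216,140))
    k=3 if n=="wrist" else 7
    w=260//k+1
    c=cv2.resize(im[o[1]:o[1]+w*1,o[0]:o[0]+w],None,fx=k,fy=k,interpolation=cv2.INTER_CUBIC)
    for X,col in((top,(0,0,255)),(G,(0,255,0)),(bot,(255,0,0))):
        p=proj(n,X,st);print(n,p); q=(p-o+.5)*k; cv2.circle(c,tuple(int(v) for v in q),3,col,-1)
    c=cv2.resize(c,(260,260)); vs.append(c)
cv2.imwrite("pics/g4.png",np.hstack(vs))
E
```

```text
[0.5833 0.0648 0.2701] [ 0.2347 -0.1947  0.9524]
side [253.8865 156.7247]
side [255.1793 169.3205]
side [256.9909 186.9715]
top [240.8158 172.2134]
top [239.1431 177.8495]
top [236.9167 185.3514]
wrist [524.2808 361.2474]
wrist [486.381  333.2991]
wrist [442.2368 300.7462]
```

View pics/g4.png

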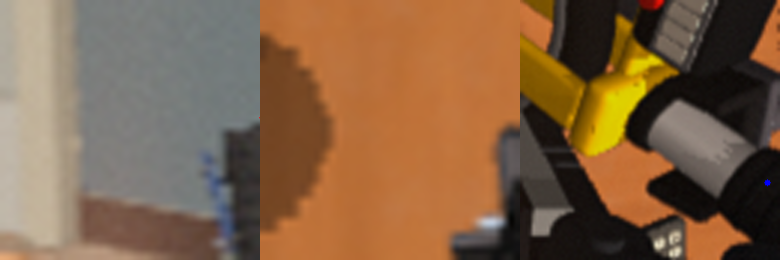

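```bash
python3 - <<'E'
from h import *
st=env.get_state()
W,f,a=wheel(.22); G=f(0,-.036,.2556)
vs=[]
for n,fn,w in (("side","side4",22),("top","top4",22),("wrist","w4",60)):
    im=cv2.imread(f"pics/{fn}.png"); im=cv2.copyMakeBorder(im,80,80,80,80,cv2.BORDER_CONSTANT)
    p=proj(n,G,st); o=np.round(p).astype(int)-w+80;k=260/(2*w)
    c=cv2.resize(im[o[1]:o[1]+2*w,o[0]:o[0]+2*w],(260,260),interpolation=cv2.INTER_CUBIC)
    for X,col in((G+.029*a,(0,0,255)),(G,(0,255,0)),(G-.041*a,(255,0,0))):
        q=(proj(n,X,st)+80-o+.5)*k; cv2.circle(c,tuple(int(v) for v in q),3,col,-1)
    vs.append(c)
cv2.imwrite("pics/g5.png",np.hstack(vs))
E
```

```text
(no output)
```

View pics/g5.png

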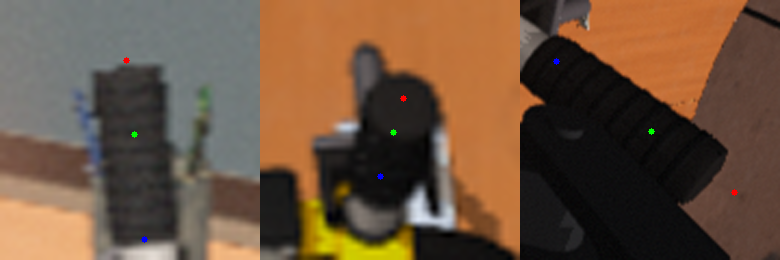

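```bash
python3 - <<'E'
from h import *
np.set_printoptions(precision=1,suppress=True)
st=env.get_state(); print(st['tcp_pos'].round(4),st['qvel'].round(3),st['clock'])
for n,X in dict(foot=(.463,.089,.032),weight=(.5436,.2735,.03),ring=(.5424,-.0681,.014),nl=(.4829,.1629,.008),nr=(.4996,.0169,.008)).items(): print(n,proj('wrist',X,st))
cv2.imwrite("pics/w6.png",env.read_camera("wrist")[:,:,::-1])
E
```

```text
[0.4 0.1 0.3] [-0.  0. -0. -0. -0. -0.] 4.75
foot [267.9 219.8]
weight [338.3  85.7]
ring [300.7 304.5]
nl [280.8 164.9]
nr [281.  258.3]
```

View pics/w6.png

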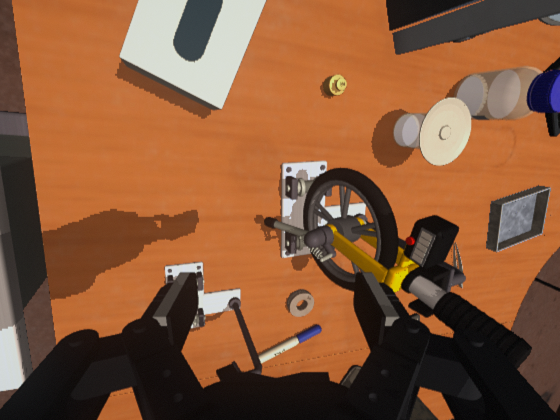

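```bash
python3 - <<'E'
from h import *
np.set_printoptions(precision=4,suppress=True)
st=env.get_state()
im=cv2.imread("pics/w6.png"); cv2.imwrite("pics/w6c.png",cv2.resize(im[250:400,400:560],None,fx=4,fy=4,interpolation=cv2.INTER_CUBIC))
W,f,a=wheel(.22); G=f(0,-.036,.2556); print("pred",G+.029*a)
s=("side",(254.2,158));t=("top",(240.4,172.9));w=("wrist",(513,348),st)
print(tri(s,t),tri(s,t,w),tri(t,w),tri(s,w))
E
```

```text
pred [0.5901 0.0592 0.2977]
(array([0.5889, 0.0602, 0.2951]), [0.2, 0.2]) (array([0.5891, 0.0615, 0.2909]), [4.4, 1.2, 4.9]) (array([0.5915, 0.0615, 0.285 ]), [0.6, 0.6]) (array([0.5822, 0.0683, 0.294 ]), [4.0, 4.0])
```

View pics/w6c.png

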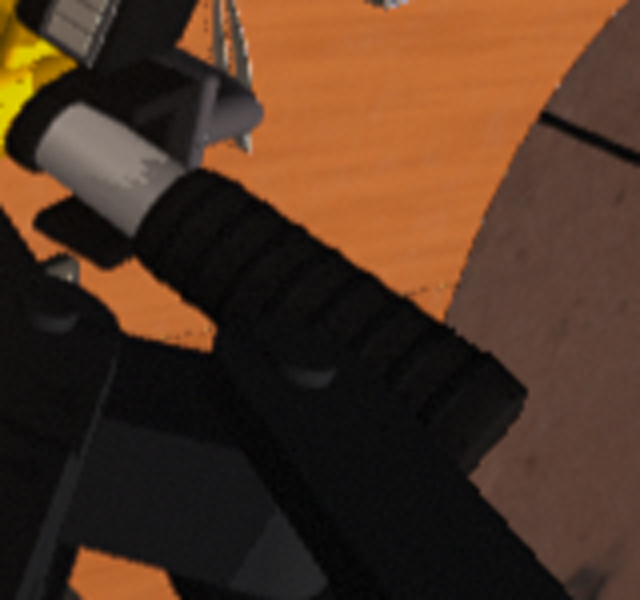

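```bash
cat >> h.py <<'E'
G0=np.array([.5825,.0655,.268])
def tool(lean):
    W,f,a=wheel(lean); return np.column_stack([W[:,0],np.cross(-a,W[:,0]),-a]),a
def delta(Pt,Rt):
    st=env.get_state(); Rc=R.from_quat(st['orientation'][[1,2,3,0]])
    rv=(Rc.inv()*R.from_matrix(Rt)).as_rotvec()
    d=Pt-st['tcp_pos']
    print('tcp',st['tcp_pos'].round(4),'turn units',(rv/np.radians(8)).round(2),'shift mm world',(d*1e3).round(1),'units cur frame',(Rc.inv().apply(d)/.05).round(2),'units goal frame',(Rt.T@d/.05).round(2),'F',st['wrist_force'].round(1),'t',st['clock'])
E
python3 - <<'E'
from h import *
Rt,a=tool(.22); print(Rt.round(3)); delta(G0+.10*a,Rt)
E
```

```text
[[ 0.971  0.055 -0.235]
 [ 0.102 -0.976  0.195]
 [-0.218 -0.213 -0.952]]
tcp [0.384  0.1373 0.2724] turn units [ 1.54 -3.95  0.45] shift mm world [222.  -91.2  90.8] units cur frame [ 4.58  2.29 -0.33] units goal frame [ 3.73  1.64 -3.13] F [-0.2  0.4  0.5] t 4.8
```

```bash
python3 -m inch '[[0.3,-0.8,0.09,0,0,-0.8,0],[0.3,-0.8,0.09,0,0,-0.8,0],[0.3,-0.8,0.09,0,0,-0.8,0],[0.3,-0.8,0.09,0,0,-0.6,0],[0.3,-0.75,0.09,0,0,0,0],[0,0,0,0,0,0,0],[0,0,0,0,0,0,0]]'
python3 - <<'E'
from h import *
Rt,a=tool(.22); delta(G0+.10*a,Rt)
E
```

```text
clock: 5.5
tcp_pos: [0.3597, 0.1252, 0.417]
orientation: [-0.101, 0.987, 0.038, -0.116]
wrist_force: [0.1, -0.3, -0.9]
finger_gap: 0.0853
tcp [0.3597 0.1252 0.417 ] turn units [ 0.03  0.01 -0.03] shift mm world [246.3 -79.2 -53.8] units cur frame [ 4.86  2.03 -0.44] units goal frame [ 4.85  2.05 -0.44] F [ 0.1 -0.3 -0.9] t 5.5
```

```bash
python3 -m inch '[[0,0,0,0.9,0.4,-0.1,0],[0,0,0,0.95,0.4,-0.1,0],[0,0,0,0.95,0.4,-0.1,0],[0,0,0,0.95,0.4,-0.1,0],[0,0,0,0.8,0.4,0,0],[0,0,0,0.3,0.05,0,0],[0,0,0,0,0,0,0],[0,0,0,0,0,0,0]]'
python3 - <<'E'
from h import *
st=env.get_state()
cv2.imwrite("pics/w7.png",env.read_camera("wrist")[:,:,::-1])
Rt,a=tool(.22); delta(G0+.10*a,Rt); delta(G0-.016*a,Rt)
for n,X in(("top",G0+.029*a),("G",G0),("bot",G0-.041*a)): print(n,proj("wrist",X,st))
E
```

```text
clock: 6.3
tcp_pos: [0.5986, 0.0483, 0.3661]
orientation: [-0.101, 0.988, 0.039, -0.114]
wrist_force: [-0.6, 0.1, 0.8]
finger_gap: 0.0854
tcp [0.5983 0.0484 0.367 ] turn units [ 0.04 -0.02 -0.01] shift mm world [ 7.6 -2.4 -3.7] units cur frame [0.16 0.07 0.03] units goal frame [0.16 0.07 0.03] F [-0.2 -0.3  0.6] t 6.35
tcp [0.5983 0.0484 0.367 ] turn units [ 0.04 -0.02 -0.01] shift mm world [ -19.6   20.2 -114.2] units cur frame [0.15 0.06 2.35] units goal frame [0.16 0.07 2.35] F [-0.2 -0.3  0.6] t 6.35
top [286.22700632 232.34966348]
G [285.01017163 219.68039262]
bot [283.67325545 205.76087394]
```

View pics/w7.png

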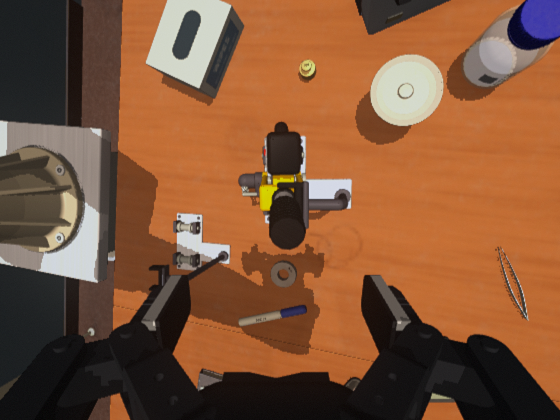

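The grip end shows at wrist (287,231), predicted (286,232). I'll descend along the grip axis and close at low force.

```bash
python3 -m inch '[[0,0,0,0.15,0.07,0,0],[0,0,0,0,0,0.6,0],[0,0,0,0,0,0.6,0],[0,0,0,0,0,0.6,0],[0,0,0,0,0,0.5,0],[0,0,0,0,0,0,0],[0,0,0,0,0,0,0]]' 25
python3 - <<'E'
from h import *
st=env.get_state()
cv2.imwrite("pics/w8.png",env.read_camera("wrist")[:,:,::-1])
s=env.read_camera("side")[:,:,::-1]
cv2.imwrite("pics/s8.png",cv2.resize(s[130:280,180:340],None,fx=4,fy=4,interpolation=cv2.INTER_CUBIC))
Rt,a=tool(.22); delta(G0-.016*a,Rt)
E
```

```text
clock: 7.05
tcp_pos: [0.5793, 0.0673, 0.2557]
orientation: [-0.101, 0.988, 0.04, -0.113]
wrist_force: [0.8, 1.5, -0.7]
finger_gap: 0.0852
tcp [0.5808 0.0667 0.256 ] turn units [ 0.04 -0.04 -0.01] shift mm world [-2.1  1.9 -3.3] units cur frame [-0.02 -0.03  0.08] units goal frame [-0.02 -0.03  0.08] F [-0.8  0.6  0. ] t 7.15
```

View pics/w8.png

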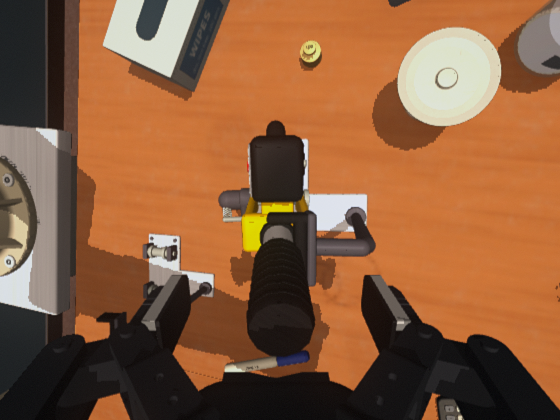

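View pics/s8.png

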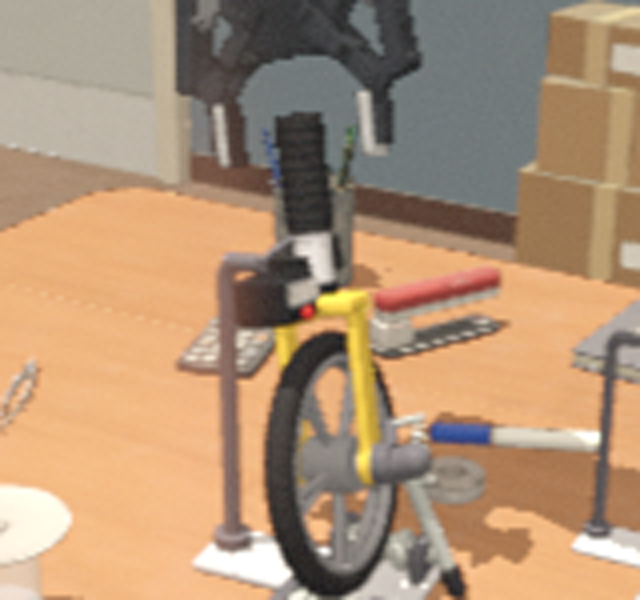

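The grip is between the jaws: side-crop finger tips are either side at y≈150, and the jaws look centred in the wrist view. Closing.

```bash
python3 -m inch '[[0,0,0,0,0,0,0.4],[0,0,0,0,0,0,0.5],[0,0,0,0,0,0,0.6],[0,0,0,0,0,0,0.7],[0,0,0,0,0,0,0.8],[0,0,0,0,0,0,1],[0,0,0,0,0,0,1],[0,0,0,0,0,0,1],[0,0,0,0,0,0,1]]' 30
python3 - <<'E'
from h import *
s=env.read_camera("side")[:,:,::-1]
cv2.imwrite("pics/s9.png",cv2.resize(s[130:280,180:340],None,fx=4,fy=4,interpolation=cv2.INTER_CUBIC))
st=env.get_state();print(st['wrist_force'],st['ft_torque'])
Rt,a=tool(.22); delta(G0-.016*a,Rt)
W,f,a0=wheel(0); G1=f(0,-.036,.2535); R1,_=tool(0); print(G1)
delta(G1-.016*a0,R1)
E
```

```text
clock: 8.05
tcp_pos: [0.5803, 0.0667, 0.2534]
orientation: [-0.101, 0.988, 0.039, -0.114]
wrist_force: [1.6, 0.3, 2.8]
finger_gap: 0.028
[1.40844934 0.44609602 1.51325201] [-0.14570983 -0.30159211 -0.00175057]
tcp [0.5804 0.0667 0.2535] turn units [ 0.03 -0.01 -0.01] shift mm world [-1.6  1.9 -0.7] units cur frame [-0.02 -0.04  0.03] units goal frame [-0.02 -0.04  0.03] F [1.4 0.4 1.5] t 8.1
[0.52977306 0.05919827 0.2739    ]
tcp [0.5804 0.0667 0.2535] turn units [ 0.03  1.52 -0.35] shift mm world [-50.9  -4.1   4.8] units cur frame [-1.02  0.    0.13] units goal frame [-1.02 -0.05 -0.09] F [1.4 0.4 1.5] t 8.1
```

View pics/s9.png

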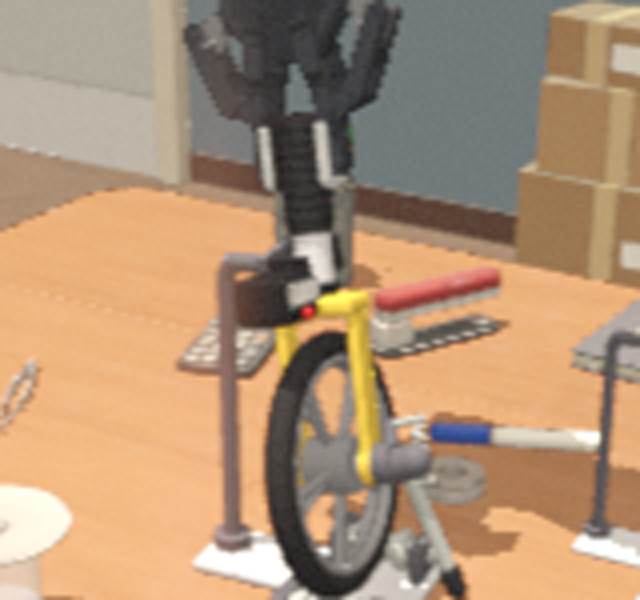

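```bash
python3 - <<'E'
from h import *
st=env.get_state(); p=st['tcp_pos'];Rc=R.from_quat(st['orientation'][[1,2,3,0]])
P=C+[0,0,.0294]; y=np.array([-np.sin(psi),np.cos(psi),0])
N=8
prev=p;Rp=Rc
for k in range(1,N+1):
    Q=R.from_rotvec(-.22*k/N*y); q=P+Q.apply(p-P); Rq=Q*Rc
    print(((Rp.inv()*Rq).as_rotvec()/np.radians(8)).round(3),(Rp.inv().apply(q-prev)/.05).round(3),q.round(4)); prev=q;Rp=Rq
E
```

```text
[ 0.     0.192 -0.042] [-0.126  0.001  0.001] [0.5742 0.0661 0.2548]
[ 0.     0.192 -0.042] [-0.126  0.001  0.001] [0.568  0.0654 0.2559]
[ 0.     0.192 -0.042] [-0.126  0.001  0.001] [0.5618 0.0648 0.2569]
[ 0.     0.192 -0.042] [-0.126  0.001  0.001] [0.5556 0.0641 0.2577]
[ 0.     0.192 -0.042] [-0.126  0.001  0.001] [0.5493 0.0635 0.2584]
[ 0.     0.192 -0.042] [-0.126  0.001  0.001] [0.5431 0.0628 0.2588]
[ 0.     0.192 -0.042] [-0.126  0.001  0.001] [0.5368 0.0622 0.2591]
[ 0.     0.192 -0.042] [-0.126  0.001  0.001] [0.5305 0.0615 0.2592]
```

```bash
python3 -m inch '[[0,0,0,0,0,0,1],[0,0.19,-0.04,-0.126,0,0,1],[0,0.19,-0.04,-0.126,0,0,1],[0,0.19,-0.04,-0.126,0,0,1],[0,0.19,-0.04,-0.126,0,0,1],[0,0,0,0,0,0,1],[0,0,0,0,0,0,1]]' 45
python3 - <<'E'
from h import *
s=env.read_camera("side")[:,:,::-1]
cv2.imwrite("pics/s10.png",cv2.resize(s[130:280,180:340],None,fx=4,fy=4,interpolation=cv2.INTER_CUBIC))
E
```

```text
clock: 8.8
tcp_pos: [0.5551, 0.0643, 0.2577]
orientation: [-0.104, 0.992, 0.044, -0.061]
wrist_force: [-0.0, 1.0, 0.9]
finger_gap: 0.028
```

View pics/s10.png

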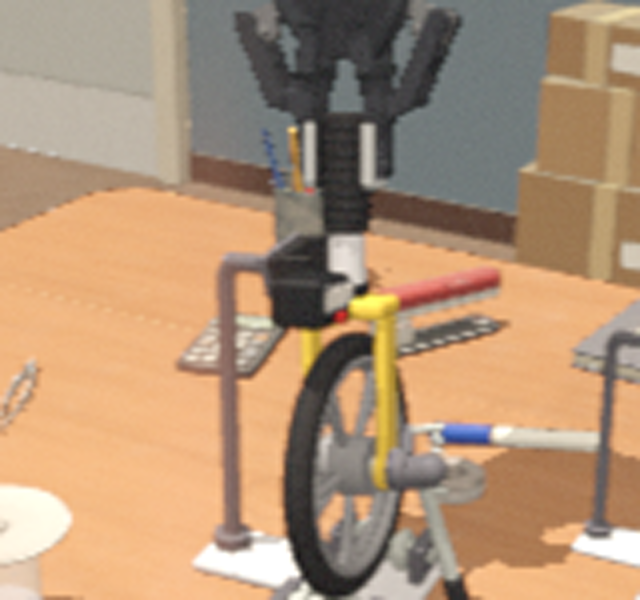

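Halfway there. The forces are tiny, the tyre is still seated, and the frame is rising with the gripper. Now the second half.

```bash
python3 -m inch '[[0,0.19,-0.04,-0.126,0,0,1],[0,0.19,-0.04,-0.126,0,0,1],[0,0.19,-0.04,-0.126,0,0,1],[0,0.19,-0.04,-0.126,0,0,1],[0,0,0,0,0,0,1],[0,0,0,0,0,0,1],[0,0,0,0,0,0,1]]' 45
python3 - <<'E'
from h import *
np.set_printoptions(precision=4,suppress=True)
for n in("side","top"): cv2.imwrite(f"pics/{n}11.png",env.read_camera(n)[:,:,::-1])
s=cv2.imread("pics/side11.png")
cv2.imwrite("pics/s11.png",cv2.resize(s[150:300,200:360],None,fx=4,fy=4,interpolation=cv2.INTER_CUBIC))
W,f,a=wheel(0)
D=dict(hub=f(0,0,.0796),hinge=f(-.044,0,.0796),foot=f(-.044-.0175,0,.0796-.0822),tyretop=f(0,0,.1592),tyrefront=f(0,.0796,.0796))
for k,X in D.items(): print(k,X,"side crop",((proj("side",X)-(200,150)+.5)*4).round(),"top",proj("top",X).round(1))
st=env.get_state();print(st['wrist_force'],R.from_quat(st['orientation'][[1,2,3,0]]).as_matrix())
E
```

```text
clock: 9.55
tcp_pos: [0.5306, 0.0617, 0.2592]
orientation: [-0.107, 0.993, 0.05, -0.007]
wrist_force: [-2.0, 0.7, 1.0]
finger_gap: 0.0281
hub [0.526 0.095 0.1  ] side crop [280. 385.] top [232.3 213.2]
hinge [0.4822 0.0904 0.1   ] side crop [350. 400.] top [234.3 230.7]
foot [0.4648 0.0886 0.0178] side crop [373. 527.] top [237.7 239.6]
tyretop [0.526  0.095  0.1796] side crop [282. 261.] top [229.3 209.4]
tyrefront [0.5177 0.1742 0.1   ] side crop [221. 448.] top [200.6 217.2]
[-2.6841  0.7329  1.5593] [[ 0.9949  0.0977 -0.0252]
 [ 0.1008 -0.9721  0.2119]
 [-0.0038 -0.2133 -0.977 ]]
```

View pics/s11.png

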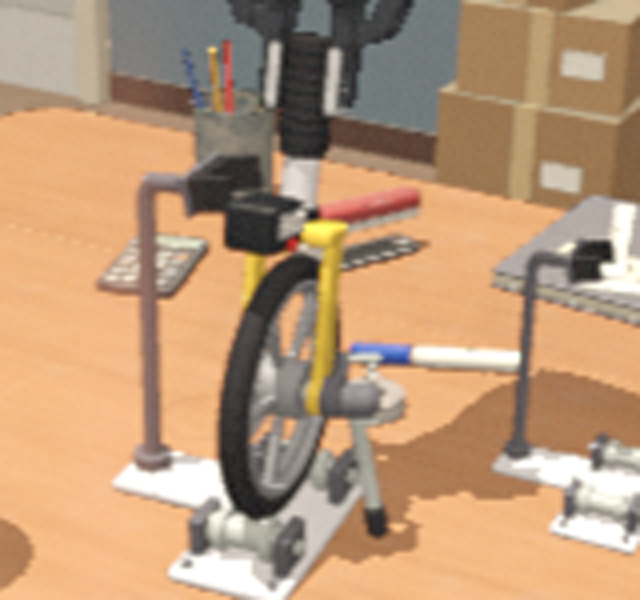

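View pics/top11.png

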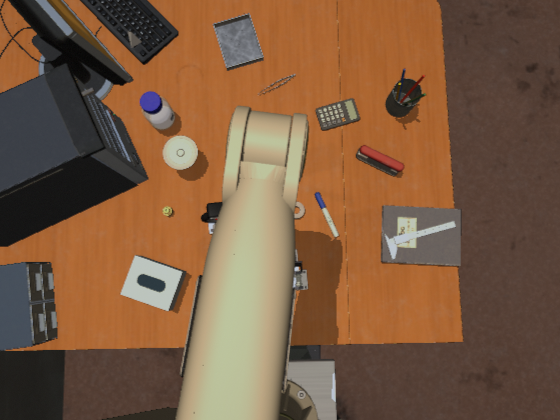

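```bash
python3 - <<'E'
from h import *
s=cv2.imread("pics/s11.png")
for lean,col in((-.06,(255,0,0)),(0,(0,255,0)),(.06,(0,0,255))):
    W,f,a=wheel(lean); G=f(0,-.036,.2535)
    for X in (G+.029*a,G-.041*a,f(-.0615,0,-.0026),f(0,.0706,.0796),f(0,0,.0796)):
        q=(proj("side",X)-(200,150)+.5)*4; cv2.circle(s,tuple(int(v) for v in q),3,col,-1)
cv2.imwrite("pics/s12.png",s)
st=env.get_state();print(st['clock'],st['wrist_force'],st['tcp_pos'])
cv2.imwrite("pics/w12.png",env.read_camera("wrist")[:,:,::-1])
E
```

```text
9.65 [-2.68405605  0.73288689  1.55931109] [0.5306281  0.06169521 0.25924802]
```

View pics/s12.png

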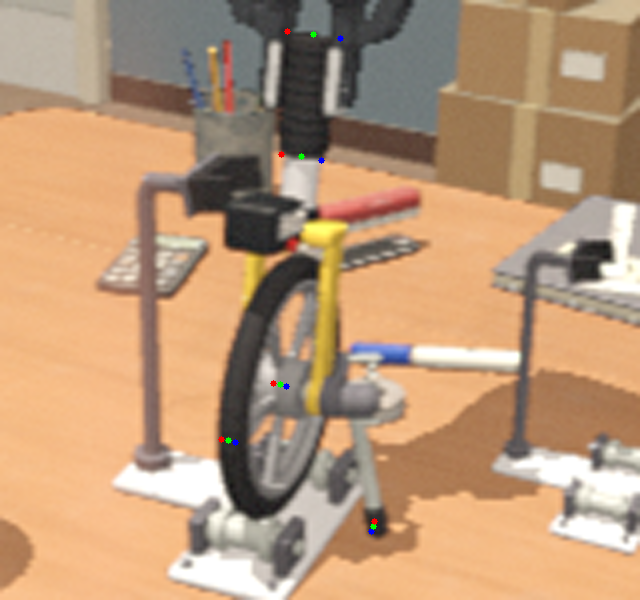

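View pics/w12.png

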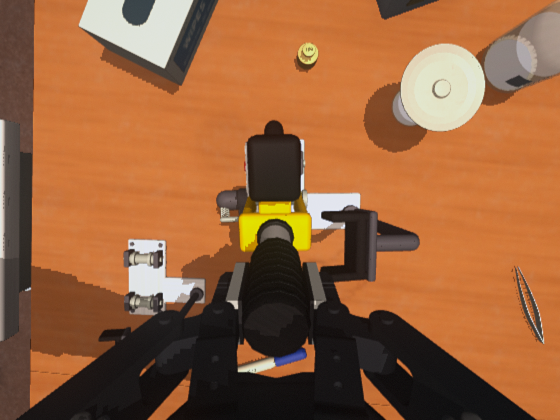

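The grip and foot line up with the upright (green) marks, between the ±0.06 rad marks. The stem is well clear of the rest fork in the wrist view. I'll settle briefly, then hand in.

```bash
python3 -m inch '[[0,0,0,0,0,0,1],[0,0,0,0,0,0,1],[0,0,0,0,0,0,1],[0,0,0,0,0,0,1],[0,0,0,0,0,0,1]]' 45
python3 - <<'E'
from workcell import env
print(env.get_state()['qvel'].round(3)); print(env.hand_in())
E
```

```text
clock: 10.2
tcp_pos: [0.5304, 0.0617, 0.2593]
orientation: [-0.107, 0.993, 0.05, -0.007]
wrist_force: [-1.8, 0.6, -1.5]
finger_gap: 0.0278
[ 0.     0.001 -0.     0.    -0.002 -0.   ]
the job is handed in; nothing more can be done
None
```

I flipped the kickstand down while the frame still leaned in the rest. I then took the black grip from above (28 mm opening on the 29 mm grip, 45 N) and swung the frame upright about the tyre foot. I handed in at 10.2 s of the 48 s, still holding it.

**Last checks:**
- **Upright:** from the tool's rotation the lean is about 0.005 rad. In the side view the grip's top end was about 5 px off in the 4× crop, roughly 0.01 rad. The limit is 0.06 rad.
- **Kickstand:** it stayed down, and its foot was within about 1 camera pixel of where it should be. That puts the rubber foot's centre about 18 mm above the desk.
- **Rest and seating:** the stem is well clear of the rest fork and the tyre looked seated on the rollers. The wrist force was about 2–3 N and the arm was still.
- **Bystanders:** I saw no shift in the weight or the marker. In the last top view the arm partly hid the ring, but what showed was in place.

None of the checks failed. I could not measure the forces on the rest or at the fingers directly, so those two rest on the pictures and the gripper opening. One early reading disagreed: a wrist picture of the grip put its end about 14 px off. The arm had not settled in the first picture, and a gripper finger partly hid the grip end in both. The closer view just before the grasp agreed within about 1 px.

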